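Line up the quarter-turn fasteners and hold the access panel shut

TASK

The sprung access panel on the grey drive housing stands ajar because the two wing-headed quarter-turn fasteners along its front edge are turned across their slots. Turn both wings until each lies in line with the dark index lines engraved before and behind it, then press the panel down until it is fully shut against the frame, and finish still holding it pressed shut with the gripper, as it springs open when let go. Do not knock over the white bottle standing beside the housing.

Things in the scene. Friction and masses are not known exactly. Their poses are not given: they have to be found in the camera images.
- housing: grey box-shaped motor-drive housing, fixed, 176 (x) x 226 (y) x 56 mm high without the panel; feet reach 137 mm to either side in y. Origin: centre of its underside. x points from its front (robot side, with the fasteners) to its rear (with the panel's hinges), y to its left, z up. Its place and yaw vary
- panel (a joint): opening angle (rad) of the aluminium panel (150 x 200 x 4 mm): 0 = shut on the frame, its top 59 mm above the bench; sprung to about 0.13 (front edge 20 mm up), stop 0.20. Hinge axis along housing y, 76 mm behind the housing's origin, 56 mm up. About 5 N at the front shuts it; one fastener over 0.17 rad out of line binds, and further out its cross-pin lands on the frame and keeps it 6 mm open
- panel_press (a point): point on the panel's top face midway between the two fasteners, 128 mm in front of the hinge axis (26 mm behind the panel's front edge), a clear place to press; z is the normal of the panel
- fastener_left_wing (a point): centre of the upright steel wing (32 mm long, 10 thick, 22 tall) of the left fastener (housing +y, 60 mm left of panel_press). x runs along the wing, y through its thickness, z up along its turning axis. Wing's top 11 mm above this point, its lower edge, on a 30 mm wide round collar, 11 mm below; the panel's top face 16 mm below
- fastener_right_wing (a point): the same for the right fastener (60 mm right of panel_press)
- fastener_left (a joint): angle of the left fastener in rad, growing counter-clockwise from above; 0 = in line with the index lines, which run front to back along the housing's x; stops at -1.55 and 1.55; stays where it is left (friction 0.06 N m)
- fastener_right (a joint): angle of the right fastener in rad, as for the left one
- bottle_centre (a point): centre of the white squeeze bottle, 71 mm diameter, 148 mm tall, standing loose on the bench to the left of the housing; z is its axis
Things that resemble listed ones, but are neither listed nor needed, are in the scene too. What is shaped like the part that bears bottle_centre but turquoise is not meant.

How it is judged:
On the way:
1. both fasteners are turned in line with their index lines (within 0.25 rad) (value of joint fastener_left between -0.25 and 0.25 rad and value of joint fastener_right between -0.25 and 0.25 rad), for 0.2 s.
At the end, for the whole second after the job is handed in: Both fasteners lie within 0.25 rad of their index lines, the panel is shut to within 0.015 rad (about 2 mm at its front edge), the gripper's fingers press on the panel (or on the fasteners it carries) with more than 2 N, and the bottle is upright (all of step 1 and value of joint panel below 0.015 rad and contact force between the fingers and panel above 2 N and angle between bottle_centre's own z axis and vertical below 0.3 rad); the arm keeps its last pose, push and grip.
It fails at once if the white bottle is knocked over (angle between bottle_centre's own z axis and vertical above 0.5 rad).
It also fails if it takes over 61 s, if anything falls off the work surface, if the arm or the gripper's body presses on something with over 40 N, if the wrist force passes 120 N, or if a joint passes its speed limit or range.

ROBOT

A 6-joint arm with a two-finger parallel gripper is mounted at the origin on a cart in front of the work surface, level with it; the furniture and walls round the work are solid. World frame = base frame: x ahead of the robot, y to its left, z up, the work surface at z = 0. Lengths are in m, angles in rad, forces in N, time in s.
With the tool pointing down it reaches from about 0.25 to 0.775 m from the base axis. Payload 4 kg.
Tool frame: the origin (TCP) lies at the very end of the fingers, on their centre line; the grasp point (between the pads) lies 19 mm behind it; z points along the fingers, x is the direction in which the jaws open and shut, and the axes are right-handed (so a half turn about z gives the same grasp; the last joint's range is limited). The gripper opens to 94 mm and grips with 3 to 60 N. Pads are 16 mm wide; open, the fingers measure 119 mm over their backs; the gripper's body (75 mm by 177 mm) begins 78 mm behind the grasp point.
Start: joints at [0.656, 0.087, 1.371, -0, 1.684, -0.103], TCP at [0.399, 0.379, 0.206] pointing down, gripper open.
Joint ranges: [-3.1, 3.1], [-0.76, 2.03], [0.27, 2.55], [-1.08, 4.22], [0.17, 2.65], [-2.57, 2.57]. Speed limits (rad/s): [2.79, 2.79, 3.14, 3.14, 3.14, 3.14].

INTERFACE

Orientations are given as [roll, pitch, yaw] about the fixed x, y, z axes, in that order (R = Rz(yaw) Ry(pitch) Rx(roll)).
In Python, from bench import robot, cams, ticket gives the robot as it stands.
- The arm moves only by the tool jog_arm, never from a script. Its argument "series" is a list of rows, each an object of numbers: "x", "y", "z": the shift along the tool's x, y, z in m; "rx", "ry", "rz": the turn, a rotation vector about the tool's x, y, z in degrees. A call has 1 to 12 rows; each row shifts and turns the pose as measured when the row begins, along the tool's axes as they then stand; what a row does not reach is not made up. A row lasts 1/12 s, in which the tool goes at most 41.7 mm and 7.16 degrees, less where a joint would pass 70% of its speed; a pose out of reach is approached as far as the arm can. A call with a gripper value outside its range is refused whole. "claw" is the opening, from 0 (shut) to 1 (fully open), set as the call begins (left out, the last holds). The fingers move at their own pace and stop on an object; the grip force is fixed at half the most. Time passes only in rows, so rows that do not move let the fingers close. It gives the time, the measured TCP pose, the force and the opening at its end, in the units of the state.
- robot.get_obs(): the state, without advancing time (a new reading comes with each control period).
- cams.snapshot(name): name is "scene" or "top" or "wrist"; returns a dict with "img" (480x640x3 uint8, red, green, blue), "mtx" (3x3 intrinsics, pixels), "origin" and "attitude" of the camera in the world. Camera axes: x right, y down, z forward; pixel columns grow to the right and rows downward; lengths in m; the calibration is good to about 2 mm. A picture is of the moment at which its call begins. There is no depth.
- ticket.close_job(): hands the job in, once; it reports no verdict.
Trained networks look in a picture, given as the dict that the camera call returned (one of the last four; its "shot" number tells which), for a name from the list of things; names that differ only in an ending like _2 or _b are one class to them, and where a whole thing is asked for, a point or a joint stands for the part that bears it (a point fixed in the world has none). Each returns a list of dicts, best first, with "p" (0 to 1); they miss things now and then, are a little off and sometimes report something else, mostly with a low value. They report only what shows in the picture. A call takes as long as a camera call. They do not tell look-alikes from the thing itself.
- cams.look_for(thing, picture): "bbox" ([left, top, width, height] in pixels, round what is visible of it).
The state is a dict: "time": time; "joint_positions": joint angles; "qvel": joint speeds; "joint_torque": joint torques, N m; "tool_pos": TCP position; "ee_rot": TCP orientation; "wrist_force": force on the tool from outside, world axes, zero at the start; "wrist_torque": the same for the moment, N m; "width": finger opening in m.
Only numpy, scipy, OpenCV 4.12 (cv2) and the standard library are available. Lean on these libraries where they do the work, as an engineer would, in place of code of your own. Each camera call takes 0.05 s, during which the arm holds its last target.

## Working session

There is one attempt and no reset: what is moved stays moved. The work goes in short steps, Python scripts to look and compute and a tool call to move; the robot and the scene stay as the last step left them, time stands still between calls to the robot, and variables do not carry over. Pictures are saved under pics/ and viewed, and the job is handed in when it is done.

Besides the shell and the picture viewer there is one more tool, called after "Call:" as name(argument=value, ...), one argument or row to a line, values as JSON. jog_arm: Moves the arm, as the interface text tells. Its arguments: {"type":"object","properties":{"series":{"type":"array","items":{"type":"object","properties":{"x":{"type":"number"},"y":{"type":"number"},"z":{"type":"number"},"rx":{"type":"number"},"ry":{"type":"number"},"rz":{"type":"number"}}}},"claw":{"type":"number"}},"required":["series"]}

```bash
ls; mkdir -p pics
cat > h.py <<'E'
import numpy as np,cv2
from bench import robot,cams,ticket
def save(s,n,crop=None,k=1):
    im=s["img"][:,:,::-1]
    if crop: x,y,w,h=crop; im=im[y:y+h,x:x+w]
    if k!=1: im=cv2.resize(im,None,fx=k,fy=k,interpolation=cv2.INTER_CUBIC)
    cv2.imwrite("pics/"+n+".png",im)
def att(s):
    a=np.array(s["attitude"],float)
    if a.shape==(3,3): return a
    from scipy.spatial.transform import Rotation as R
    return R.from_euler("xyz",a).as_matrix() if a.size==3 else R.from_quat(a).as_matrix()
def onz(s,uv,z):
    d=att(s)@np.linalg.inv(np.array(s["mtx"]))@np.array([uv[0],uv[1],1.]); o=np.array(s["origin"])
    return o+d*(z-o[2])/d[2]
def proj(s,p):
    q=np.array(s["mtx"])@att(s).T@(np.array(p)-np.array(s["origin"])); return q[:2]/q[2]
E
python3 - <<'E'
from h import *
for n in ["top","scene"]:
    s=cams.snapshot(n); save(s,n+"0"); print(n,s["origin"],s["attitude"],s["mtx"])
    for t in ["housing","fastener_left_wing","bottle_centre","panel"]:
        print(t,[(d["bbox"],round(d["p"],2)) for d in cams.look_for(t,s)][:4])
print(robot.get_obs())
E
```

```text
pics
top [0.43060279 0.0782541  0.92157602] [-3.01138083 -0.01874979 -1.55091378] [[441.48022757   0.         324.38978944]
 [  0.         441.48022757 242.29698372]
 [  0.           0.           1.        ]]
housing [([231.2, 211.9, 140.9, 113.4], 0.73)]
fastener_left_wing [([254.8, 273.7, 18.1, 16.6], 0.78)]
bottle_centre [([399.0, 241.1, 43.1, 42.4], 0.84), ([193.4, 195.1, 45.2, 42.3], 0.58)]
panel [([237.5, 218.6, 123.3, 101.5], 0.92)]
scene [ 0.23858948 -0.48435047  0.62912362] [-2.28693839 -0.0213374  -0.50885951] [[511.04331258   0.         305.70546992]
 [  0.         511.04331258 236.20099122]
 [  0.           0.           1.        ]]
housing [([202.9, 199.2, 125.7, 133.2], 0.68)]
fastener_left_wing [([214.6, 197.3, 18.7, 20.8], 0.77), ([221.4, 246.5, 22.2, 24.0], 0.63)]
bottle_centre [([242.5, 131.9, 38.7, 70.0], 0.76), ([213.1, 200.2, 18.3, 16.5], 0.71), ([312.0, 286.0, 53.6, 94.5], 0.61)]
panel [([207.9, 203.1, 110.0, 80.1], 0.9)]
{'time': 0.5, 'joint_positions': array([ 6.55912421e-01,  8.72225149e-02,  1.37073739e+00,  5.52695368e-06,
        1.68361075e+00, -1.03129110e-01]), 'qvel': array([-0.0008072 ,  0.001059  , -0.00215102,  0.00152679,  0.00101885,
       -0.00138356]), 'joint_torque': array([-5.84763093e-04, -3.39626026e+01, -3.02265680e+01,  7.18394900e-02,
        2.43606674e-02, -1.80874345e-06]), 'tool_pos': array([0.39903679, 0.37851183, 0.20547457]), 'ee_rot': array([-3.14158946e+00, -2.24518340e-05,  7.59042153e-01]), 'wrist_force': array([-0.27032833,  0.35929303, -0.31203659]), 'wrist_torque': array([ 0.00714287, -0.03632876, -0.04973343]), 'width': 0.093791348627814}
```

View pics/top0.png

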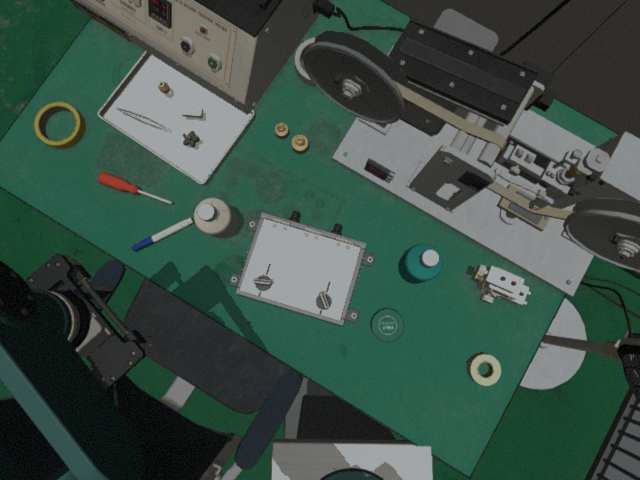

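View pics/scene0.png

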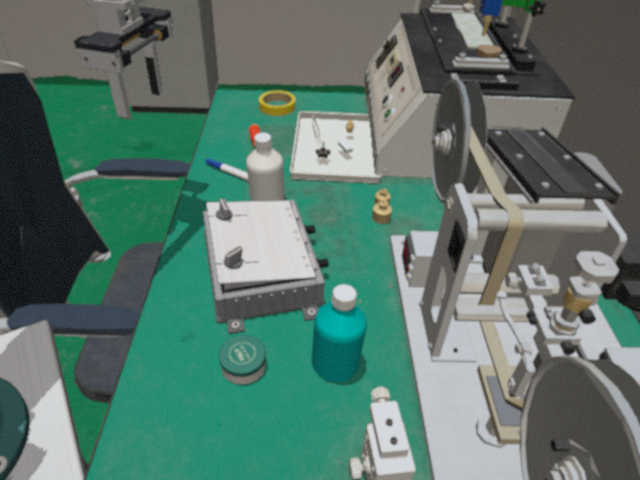

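Run:
```python
import cv2
a=cv2.imread("pics/top0.png")[190:340,185:385]; cv2.imwrite("pics/top0c.png",cv2.resize(a,None,fx=4,fy=4,interpolation=cv2.INTER_CUBIC))
a=cv2.imread("pics/scene0.png")[180:340,190:350]; cv2.imwrite("pics/scene0c.png",cv2.resize(a,None,fx=3.7,fy=3.7,interpolation=cv2.INTER_CUBIC))
```

```text
(no output)
```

View pics/top0c.png

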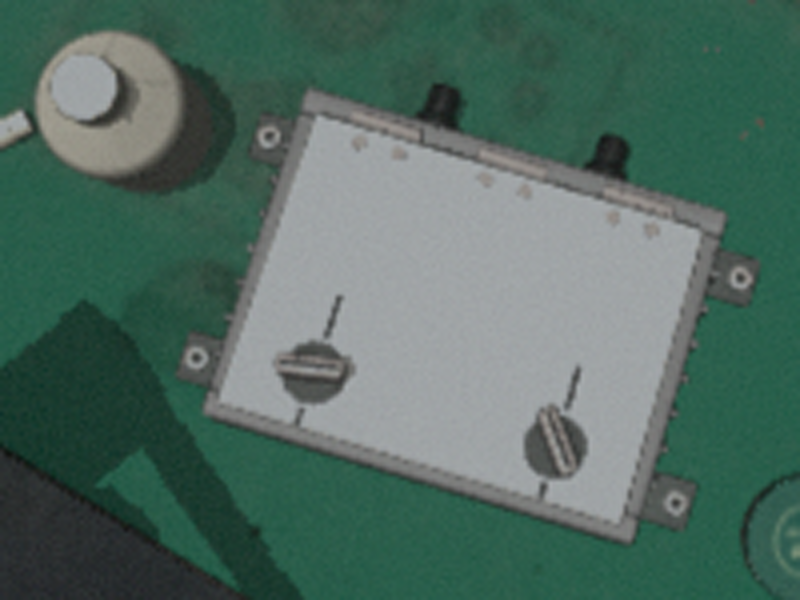

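View pics/scene0c.png

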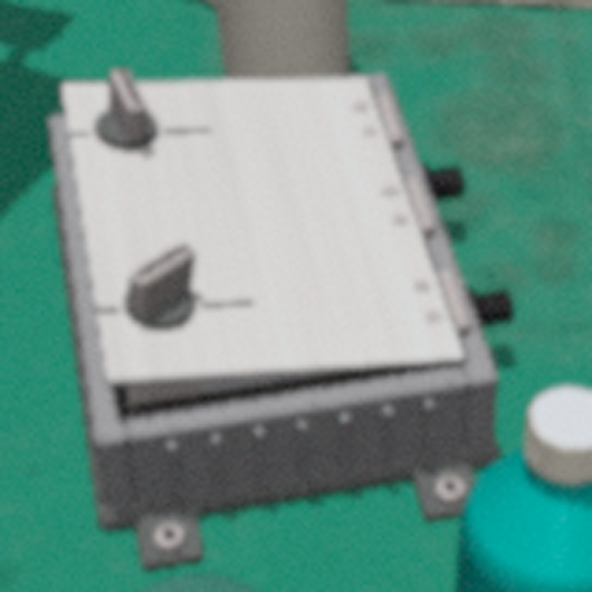

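```bash
cat > geo.py <<'E'
from h import *
from scipy.optimize import least_squares
def hp(x,y,z,a=0.):  # housing shut coords -> rotated by panel angle
    rx,rz=x-.076,z-.056; c,s_=np.cos(a),np.sin(a)
    return np.array([.076+rx*c+rz*s_, y, .056+rz*c-rx*s_])
def W(pose,p):
    c,s_=np.cos(pose[2]),np.sin(pose[2]); return np.array([pose[0]+c*p[0]-s_*p[1],pose[1]+s_*p[0]+c*p[1],p[2]])
E
python3 - <<'E'
from geo import *
s=cams.snapshot("top")
c=lambda u,v:np.array([u/4+185,v/4+190])
px=[c(305,90),c(725,215),c(635,540),c(207,410)]
H=[(.088,.113,.056),(.088,-.113,.056),(-.088,-.113,.056),(-.088,.113,.056)]
f=lambda p:np.concatenate([proj(s,W(p,h))-q for h,q in zip(H,px)])
r=least_squares(f,[.4,.1,0]); print("pose",r.x,np.round(r.fun,1))
for a in (0.13,):
  for sg,ctr,e in ((1,c(311,366),(c(278,362),c(342,371))),(-1,c(557,440),(c(546,410),c(570,470)))):
    m=hp(-.052,sg*.06,.075,a); t=hp(-.052,sg*.06,.086,a)
    print("pred",W(r.x,m),"top px",(proj(s,W(r.x,t))-[185,190])*4, "seen",ctr, onz(s,ctr,t[2]))
    A,B=[onz(s,q,t[2]) for q in e]; d=B-A; print("wing len",np.hypot(*d[:2]),"world ang",np.arctan2(d[1],d[0]),"rel",(np.arctan2(d[1],d[0])-r.x[2]+np.pi/2)%np.pi-np.pi/2)
    d=None
w=c(110,105)
print("bottle",onz(s,c(85,88),.148),onz(s,[420,263],.0))
print("index", [onz(s,c(*q),.07)[:2] for q in((300,418),(341,296),(543,497),(579,367))])
E
```

```text
pose [ 0.4930285   0.10707343 -0.26581762] [-0.8 -3.2  3.2 -2.4  1.3  3.  -3.6  2.2]
pred [0.46203542 0.17769564 0.09143285] top px [311.0686273  364.44008498] seen [262.75 281.5 ] [0.46269348 0.17732539 0.10234003]
wing len 0.02981524428140223 world ang -1.689420479284252 rel -1.4236028598625114
pred [0.43051163 0.06191028 0.09143285] top px [560.55407467 438.35340513] seen [324.25 300.  ] [0.43110385 0.06315608 0.10234003]
wing len 0.02951604326598973 world ang -2.7382388791635943 rel 0.6691713938479391
bottle [0.58171703 0.27646389 0.148     ] [ 0.51224767 -0.138394    0.        ]
index [array([0.43910081, 0.18553715]), array([0.49789067, 0.16808576]), array([0.4040823, 0.0686904]), array([0.46613771, 0.05267379])]
```

```bash
cat >> geo.py <<'E'
from scipy.spatial.transform import Rotation as R
POSE=np.array([.493,.107,-.268])
def Rt(yaw,tilt):   # tool down, jaw x at world yaw, tool z leaned by tilt about housing y
    Rh=R.from_euler("z",POSE[2]); n=Rh.apply([np.sin(tilt),0,np.cos(tilt)]); z=-n
    x=np.array([np.cos(yaw),np.sin(yaw),0]); x-=z*(x@z); x/=np.linalg.norm(x)
    return R.from_matrix(np.column_stack([x,np.cross(z,x),z])),n
def plan(pos,yaw,tilt,back=0.):
    o=robot.get_obs(); Rc=R.from_euler("xyz",o["ee_rot"]); Rg,n=Rt(yaw,tilt)
    g=np.array(pos)+n*back; d=g-o["tool_pos"]; rv=np.degrees((Rc.inv()*Rg).as_rotvec())
    print("t",round(o["time"],2),"at",np.round(o["tool_pos"],4),"goal",np.round(g,4),"w",round(o["width"],4),"F",np.round(o["wrist_force"],1))
    print(" rotvec deg tool",np.round(rv,1),"rows>=",np.linalg.norm(rv)/7.16)
    print(" shift in current tool",np.round(Rc.inv().apply(d)*1e3,1),"in goal tool",np.round(Rg.inv().apply(d)*1e3,1),"mm")
E
python3 - <<'E'
from geo import *
_,n=Rt(0,.13); L=np.array([.4623,.1775,.0914])
plan(L-n*.007,-.119,.13,.07)
E
```

```text
t 0.55 at [0.399  0.3785 0.2055] goal [0.4702 0.1753 0.1539] w 0.094 F [ 0.1 -0.6 -0.4]
 rotvec deg tool [ 4.3 -6.4 50.2] rows>= 7.087818772987867
 shift in current tool [-88.2 196.4  51.6] in goal tool [100.1 194.3  35.3] mm
```

Call:
jog_arm(
  series=[
    {"rx":0.55,"ry":-0.8,"rz":6.3},
    {"rx":0.55,"ry":-0.8,"rz":6.3},
    {"rx":0.55,"ry":-0.8,"rz":6.3},
    {"rx":0.55,"ry":-0.8,"rz":6.3},
    {"rx":0.55,"ry":-0.8,"rz":6.3},
    {"rx":0.55,"ry":-0.8,"rz":6.3},
    {"rx":0.55,"ry":-0.8,"rz":6.3},
    {"rx":0.55,"ry":-0.8,"rz":6.3},
  ],
  claw=0.5,
)

```text
invalid input
```

Call:
jog_arm(
  series=[
    {"x":0.016,"y":0.032},
    {"x":0.016,"y":0.032},
    {"x":0.016,"y":0.032},
    {"x":0.016,"y":0.032},
    {"x":0.016,"y":0.032},
    {"x":0.016,"y":0.032},
    {"z":0.018},
    {"z":0.018},
    {},
  ],
)

```text
invalid input
```

Run:
```python
from geo import *
_,n=Rt(0,.13); L=np.array([.4623,.1775,.0914])
s=cams.snapshot("wrist"); save(s,"w1")
print(proj(s,L+n*.011), [ (d["bbox"],d["p"]) for d in cams.look_for("fastener_left_wing",s)])
plan(L-n*.007,-.119,.13,.07)
```

```text
[212.91471252 463.96880482] [([196.3, 425.1, 36.4, 49.3], 0.84)]
t 0.65 at [0.399  0.3785 0.2055] goal [0.4702 0.1753 0.1539] w 0.094 F [-0.2  0.7  0.5]
 rotvec deg tool [ 4.3 -6.4 50.2] rows>= 7.087934423962715
 shift in current tool [-88.2 196.4  51.7] in goal tool [100.1 194.3  35.4] mm
```

View pics/w1.png

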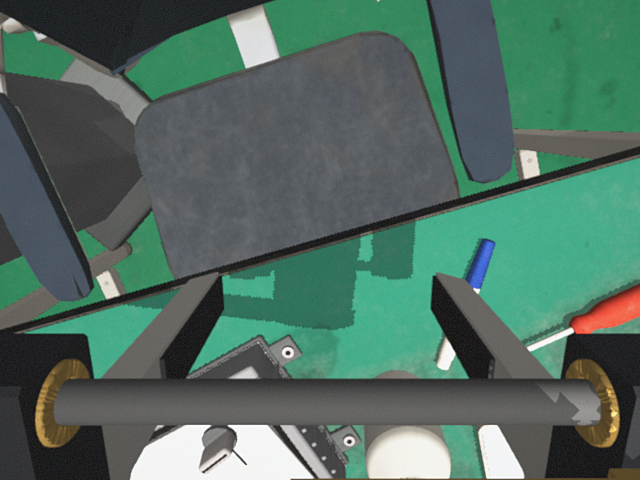

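Call:
jog_arm(
  series=[
    {"x":0,"y":0,"z":0,"rx":0.55,"ry":-0.8,"rz":6.3},
    {"x":0,"y":0,"z":0,"rx":0.55,"ry":-0.8,"rz":6.3},
    {"x":0,"y":0,"z":0,"rx":0.55,"ry":-0.8,"rz":6.3},
    {"x":0,"y":0,"z":0,"rx":0.55,"ry":-0.8,"rz":6.3},
    {"x":0,"y":0,"z":0,"rx":0.55,"ry":-0.8,"rz":6.3},
    {"x":0,"y":0,"z":0,"rx":0.55,"ry":-0.8,"rz":6.3},
    {"x":0,"y":0,"z":0,"rx":0.55,"ry":-0.8,"rz":6.3},
    {"x":0,"y":0,"z":0,"rx":0.55,"ry":-0.8,"rz":6.3},
  ],
  claw=0.5,
)

```text
time: 1.32
tool_pos: [0.3983, 0.3794, 0.2063]
ee_rot: [-3.122, 0.134, -0.16]
wrist_force: [-0.8, -1.0, -0.0]
width: 0.0479
```

Call:
jog_arm(
  series=[
    {"x":0.016,"y":0.032,"z":0,"rx":0,"ry":0,"rz":0},
    {"x":0.016,"y":0.032,"z":0,"rx":0,"ry":0,"rz":0},
    {"x":0.016,"y":0.032,"z":0,"rx":0,"ry":0,"rz":0},
    {"x":0.016,"y":0.032,"z":0,"rx":0,"ry":0,"rz":0},
    {"x":0.016,"y":0.032,"z":0,"rx":0,"ry":0,"rz":0},
    {"x":0.016,"y":0.032,"z":0,"rx":0,"ry":0,"rz":0},
    {"x":0,"y":0,"z":0.018,"rx":0,"ry":0,"rz":0},
    {"x":0,"y":0,"z":0,"rx":0,"ry":0,"rz":0},
  ],
)

```text
time: 1.98
tool_pos: [0.4621, 0.1673, 0.1704]
ee_rot: [-3.121, 0.132, -0.162]
wrist_force: [-0.8, -1.2, -1.1]
width: 0.0473
```

Run:
```python
from geo import *
_,n=Rt(0,.13); L=np.array([.4623,.1775,.0914])
s=cams.snapshot("wrist"); save(s,"w2")
print(proj(s,L+n*.011), [ (d["bbox"],d["p"]) for d in cams.look_for("fastener_left_wing",s)])
plan(L-n*.007,-.119,.13,.07)
```

```text
[341.34437604 233.82479779] [([315.0, 201.5, 47.4, 56.3], 0.9)]
t 2.08 at [0.4636 0.1687 0.1737] goal [0.4702 0.1753 0.1539] w 0.0473 F [ 0.2 -0.3  0.2]
 rotvec deg tool [-0.5 -0.2 -2.4] rows>= 0.3487715225255111
 shift in current tool [ 7.9 -7.2 19.2] in goal tool [ 8.2 -7.  19.1] mm
```

View pics/w2.png

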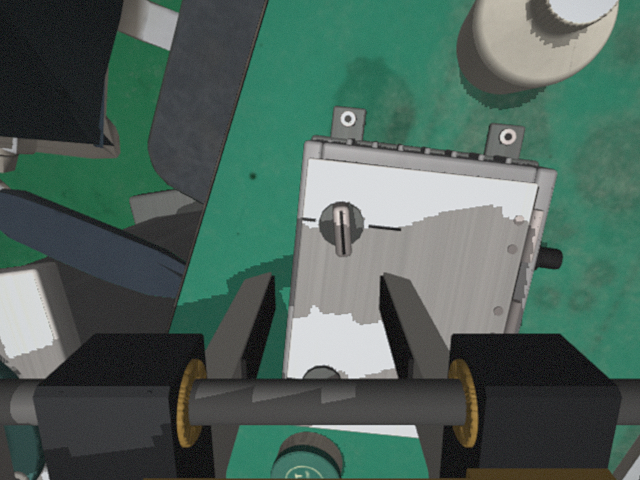

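Run:
```python
from geo import *
s=cams.snapshot("wrist"); save(s,"w3",(270,170,160,120),5)
print([onz(s,q,.1023) for q in ((341,207),(345,255),(343,231))])
_,n=Rt(0,.13);L=np.array([.4623,.1775,.0914]);print(L+n*.011)
```

```text
[array([0.46743138, 0.19419447, 0.1023    ]), array([0.46536881, 0.16439213, 0.1023    ]), array([0.46641325, 0.17948335, 0.1023    ])]
[0.46367507 0.1771224  0.10230718]
```

View pics/w3.png

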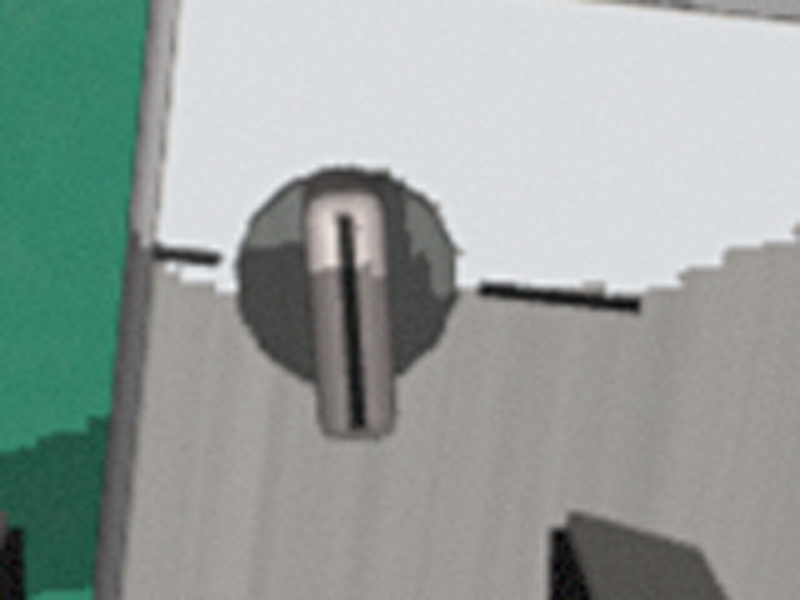

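Call:
jog_arm(
  series=[
    {"x":0.008,"y":-0.007,"z":0.015,"rx":0,"ry":0,"rz":-2.5},
    {"x":0,"y":0,"z":0.015,"rx":0,"ry":0,"rz":0},
    {"x":0,"y":0,"z":0,"rx":0,"ry":0,"rz":0},
    {"x":0,"y":0,"z":0,"rx":0,"ry":0,"rz":0},
  ],
)

```text
time: 2.47
tool_pos: [0.4712, 0.1816, 0.1486]
ee_rot: [-3.108, 0.115, -0.104]
wrist_force: [0.0, -0.4, 0.1]
width: 0.047
```

Run:
```python
from geo import *
_,n=Rt(0,.13); L=np.array([.4623,.1775,.0914])
plan(L-n*.007,-.11,.13,.0)
```

```text
t 2.47 at [0.4712 0.1816 0.1486] goal [0.4614 0.1777 0.0845] w 0.047 F [ 0.  -0.4  0.1]
 rotvec deg tool [-0.7 -0.8  0.2] rows>= 0.1470952125400033
 shift in current tool [-1.9  7.  64.6] in goal tool [-1.1  6.2 64.7] mm
```

Call:
jog_arm(
  series=[
    {"x":-0.001,"y":0.0065,"z":0.012,"rx":-0.7,"ry":-0.8,"rz":0},
    {"x":0,"y":0,"z":0.012,"rx":0,"ry":0,"rz":0},
    {"x":0,"y":0,"z":0.008,"rx":0,"ry":0,"rz":0},
    {"x":0,"y":0,"z":0,"rx":0,"ry":0,"rz":0},
    {"x":0,"y":0,"z":0,"rx":0,"ry":0,"rz":0},
  ],
)

```text
time: 2.88
tool_pos: [0.466, 0.1781, 0.1168]
ee_rot: [-3.12, 0.126, -0.1]
wrist_force: [0.4, -0.4, -0.1]
width: 0.0472
```

Run:
```python
from geo import *
_,n=Rt(0,.13); L=np.array([.4623,.1775,.0914])
plan(L-n*.007,-.11,.13,.0)
```

```text
t 2.88 at [0.466  0.1781 0.1168] goal [0.4614 0.1777 0.0845] w 0.0472 F [ 0.4 -0.4 -0.1]
 rotvec deg tool [-0.  -0.1  0.4] rows>= 0.05927887152473604
 shift in current tool [-0.4  1.5 32.7] in goal tool [-0.3  1.5 32.7] mm
```

Call:
jog_arm(
  series=[
    {"x":0,"y":0.0015,"z":0.012,"rx":0,"ry":0,"rz":0},
    {"x":0,"y":0,"z":0.01,"rx":0,"ry":0,"rz":0},
    {"x":0,"y":0,"z":0.007,"rx":0,"ry":0,"rz":0},
    {"x":0,"y":0,"z":0,"rx":0,"ry":0,"rz":0},
    {"x":0,"y":0,"z":0,"rx":0,"ry":0,"rz":0},
  ],
)

```text
time: 3.3
tool_pos: [0.4617, 0.1772, 0.0848]
ee_rot: [-3.12, 0.127, -0.101]
wrist_force: [-0.0, 0.9, 0.3]
width: 0.0469
```

Run:
```python
from geo import *
_,n=Rt(0,.13); L=np.array([.4623,.1775,.0914])
plan(L-n*.007,-.11,.13,.0)
s=cams.snapshot("wrist"); save(s,"w4")
```

```text
t 3.3 at [0.4617 0.1772 0.0848] goal [0.4614 0.1777 0.0845] w 0.0469 F [-0.   0.9  0.3]
 rotvec deg tool [-0.  -0.1  0.4] rows>= 0.05260269956221116
 shift in current tool [-0.2 -0.5  0.4] in goal tool [-0.2 -0.5  0.4] mm
```

View pics/w4.png

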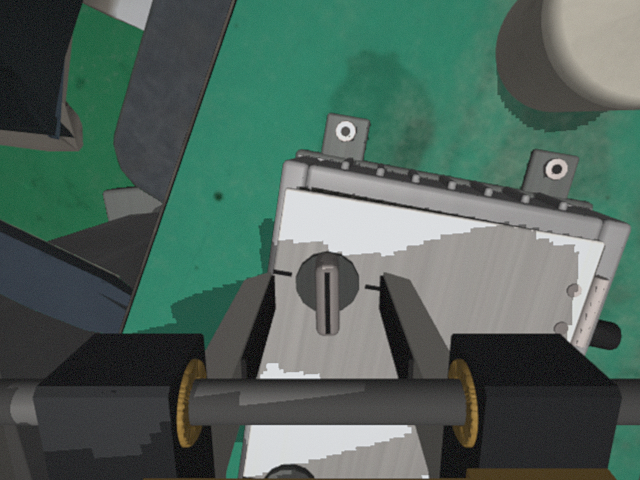

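Call:
jog_arm(
  series=[
    {"x":0,"y":0,"z":0,"rx":0,"ry":0,"rz":0},
    {"x":0,"y":0,"z":0,"rx":0,"ry":0,"rz":0},
    {"x":0,"y":0,"z":0,"rx":0,"ry":0,"rz":0},
    {"x":0,"y":0,"z":0,"rx":0,"ry":0,"rz":0},
    {"x":0,"y":0,"z":0,"rx":0,"ry":0,"rz":0},
    {"x":0,"y":0,"z":0,"rx":0,"ry":0,"rz":0},
  ],
  claw=0,
)

```text
time: 3.85
tool_pos: [0.4624, 0.1774, 0.0865]
ee_rot: [-3.119, 0.125, -0.101]
wrist_force: [-8.4, 2.1, 2.5]
width: 0.0105
```

Call:
jog_arm(
  series=[
    {"x":0,"y":0,"z":0,"rx":0,"ry":0,"rz":-6},
    {"x":0,"y":0,"z":0,"rx":0,"ry":0,"rz":-6},
    {"x":0,"y":0,"z":0,"rx":0,"ry":0,"rz":-6},
    {"x":0,"y":0,"z":0,"rx":0,"ry":0,"rz":-6},
    {"x":0,"y":0,"z":0,"rx":0,"ry":0,"rz":-6},
    {"x":0,"y":0,"z":0,"rx":0,"ry":0,"rz":0},
  ],
)

```text
time: 4.35
tool_pos: [0.463, 0.1776, 0.0868]
ee_rot: [-3.057, 0.093, 0.449]
wrist_force: [0.2, 0.8, -0.8]
width: 0.0095
```

Run:
```python
from geo import *
_,n=Rt(0,.13); L=np.array([.4623,.1775,.0914])
plan(L-n*.007,1.303,.13,.0)
s=cams.snapshot("wrist"); save(s,"w5",(200,180,240,180),3)
```

```text
t 4.35 at [0.463  0.1776 0.0868] goal [0.4614 0.1777 0.0845] w 0.0095 F [ 0.2  0.8 -0.8]
 rotvec deg tool [  0.2  -0.3 -49.1] rows>= 6.8635930368917215
 shift in current tool [-1.2 -0.6  2.5] in goal tool [-0.3 -1.3  2.5] mm
```

View pics/w5.png

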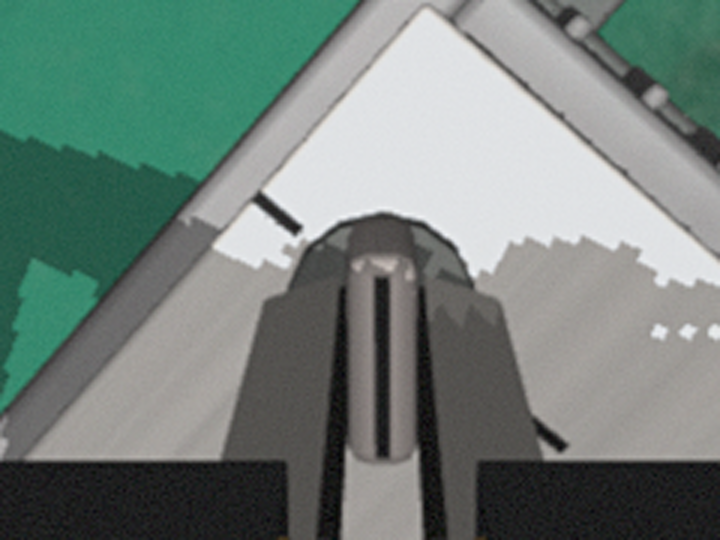

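The wing (crop 382,360) sits squarely between the fingers and turned with them. Continuing the turn.

Call:
jog_arm(
  series=[
    {"x":0,"y":0,"z":0,"rx":0,"ry":0,"rz":-6},
    {"x":0,"y":0,"z":0,"rx":0,"ry":0,"rz":-6},
    {"x":0,"y":0,"z":0,"rx":0,"ry":0,"rz":-6},
    {"x":0,"y":0,"z":0,"rx":0,"ry":0,"rz":-6},
    {"x":0,"y":0,"z":0,"rx":0,"ry":0,"rz":-6},
    {"x":0,"y":0,"z":0,"rx":0,"ry":0,"rz":-6},
    {"x":0,"y":0,"z":0,"rx":0,"ry":0,"rz":-6},
    {"x":0,"y":0,"z":0,"rx":0,"ry":0,"rz":-6},
    {"x":0,"y":0,"z":0,"rx":0,"ry":0,"rz":0},
  ],
)

```text
time: 5.15
tool_pos: [0.4639, 0.1788, 0.0866]
ee_rot: [-3.017, -0.004, 1.291]
wrist_force: [1.3, 0.2, -0.5]
width: 0.0098
```

Run:
```python
from geo import *
_,n=Rt(0,.13); L=np.array([.4623,.1775,.0914])
plan(L-n*.007,1.303,.13,.0)
s=cams.snapshot("wrist"); save(s,"w6",(200,150,280,210),2.8)
```

```text
t 5.15 at [0.4639 0.1788 0.0866] goal [0.4614 0.1777 0.0845] w 0.0098 F [ 1.3  0.2 -0.5]
 rotvec deg tool [ 0.3 -0.3 -0.6] rows>= 0.10936118594727604
 shift in current tool [-1.7 -1.8  2.4] in goal tool [-1.6 -1.8  2.4] mm
```

View pics/w6.png

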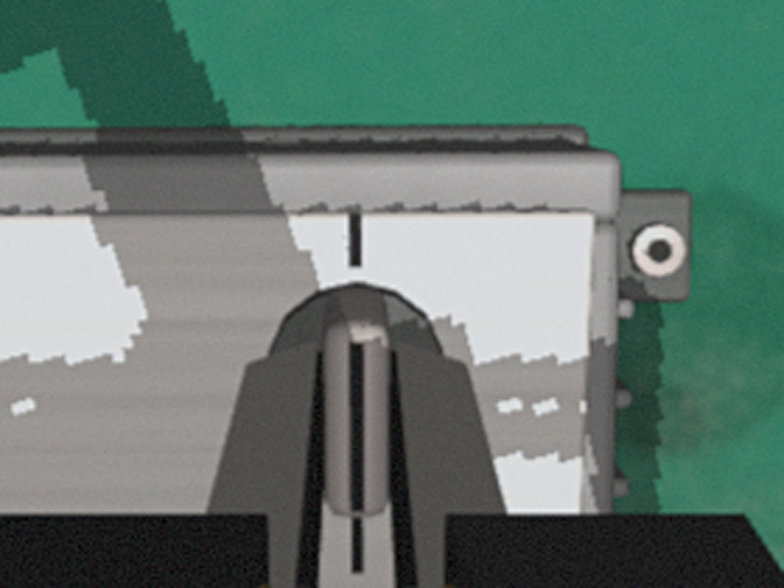

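Call:
jog_arm(
  series=[
    {"x":0,"y":0,"z":0,"rx":0,"ry":0,"rz":0},
    {"x":0,"y":0,"z":0,"rx":0,"ry":0,"rz":0},
    {"x":0,"y":0,"z":0,"rx":0,"ry":0,"rz":0},
    {"x":0,"y":0,"z":-0.02,"rx":0,"ry":0,"rz":0},
    {"x":0,"y":0,"z":-0.02,"rx":0,"ry":0,"rz":0},
    {"x":0,"y":0,"z":-0.02,"rx":0,"ry":0,"rz":0},
    {"x":0,"y":0,"z":0,"rx":0,"ry":0,"rz":0},
    {"x":0,"y":0,"z":0,"rx":0,"ry":0,"rz":0},
  ],
  claw=0.5,
)

```text
time: 5.87
tool_pos: [0.4699, 0.176, 0.1469]
ee_rot: [-3.014, 0.0, 1.272]
wrist_force: [0.2, -0.9, -0.8]
width: 0.047
```

Run:
```python
from geo import *
_,n=Rt(0,.13); L=np.array([.4322,.0635,.0914])
plan(L-n*.007,1.974,.13,.06)
```

```text
t 5.87 at [0.4699 0.176  0.1469] goal [0.4388 0.0617 0.144 ] w 0.047 F [ 0.2 -0.9 -0.8]
 rotvec deg tool [  0.2  -0.1 -40. ] rows>= 5.582623836312969
 shift in current tool [-118.4    4.3    2.4] in goal tool [-93.4 -72.8   2.9] mm
```

Call:
jog_arm(
  series=[
    {"x":-0.03,"y":0.001,"z":0,"rx":0,"ry":0,"rz":0},
    {"x":-0.03,"y":0.001,"z":0,"rx":0,"ry":0,"rz":0},
    {"x":-0.03,"y":0.001,"z":0,"rx":0,"ry":0,"rz":0},
    {"x":-0.028,"y":0.001,"z":0,"rx":0,"ry":0,"rz":0},
    {"x":0,"y":0,"z":0,"rx":0,"ry":0,"rz":-6.6},
    {"x":0,"y":0,"z":0,"rx":0,"ry":0,"rz":-6.6},
    {"x":0,"y":0,"z":0,"rx":0,"ry":0,"rz":-6.6},
    {"x":0,"y":0,"z":0,"rx":0,"ry":0,"rz":-6.6},
    {"x":0,"y":0,"z":0,"rx":0,"ry":0,"rz":-6.6},
    {"x":0,"y":0,"z":0,"rx":0,"ry":0,"rz":-6.6},
    {"x":0,"y":0,"z":0,"rx":0,"ry":0,"rz":0},
    {"x":0,"y":0,"z":0,"rx":0,"ry":0,"rz":0},
  ],
)

```text
time: 6.87
tool_pos: [0.429, 0.0572, 0.1303]
ee_rot: [-3.026, -0.091, 1.98]
wrist_force: [0.4, -0.4, -0.1]
width: 0.0471
```

Run:
```python
from geo import *
_,n=Rt(0,.13); L=np.array([.4322,.0635,.0914])
plan(L-n*.007,1.974,.13,.0)
s=cams.snapshot("wrist"); save(s,"w7")
print(proj(s,L+n*.011))
s=cams.snapshot("top"); save(s,"top1",(220,200,160,130),5)
```

```text
t 6.87 at [0.429  0.0572 0.1303] goal [0.4313 0.0637 0.0845] w 0.0471 F [ 0.4 -0.4 -0.1]
 rotvec deg tool [-0.8 -0.5  0.9] rows>= 0.18543315411735437
 shift in current tool [ 0.8 10.  45.3] in goal tool [ 1.4  9.3 45.4] mm
[330.76058448 290.1894754 ]
```

View pics/w7.png

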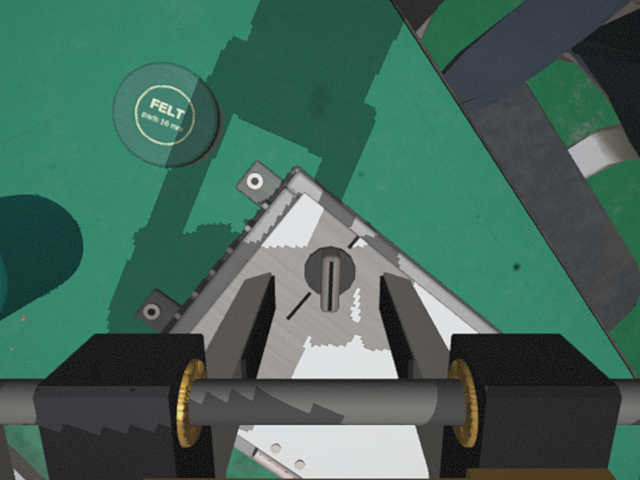

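Run:
```python
from geo import *
import cv2
a=cv2.imread("pics/w7.png")[230:330,270:400]; cv2.imwrite("pics/w7c.png",cv2.resize(a,None,fx=6,fy=6,interpolation=cv2.INTER_CUBIC))
```

```text
(no output)
```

View pics/w7c.png

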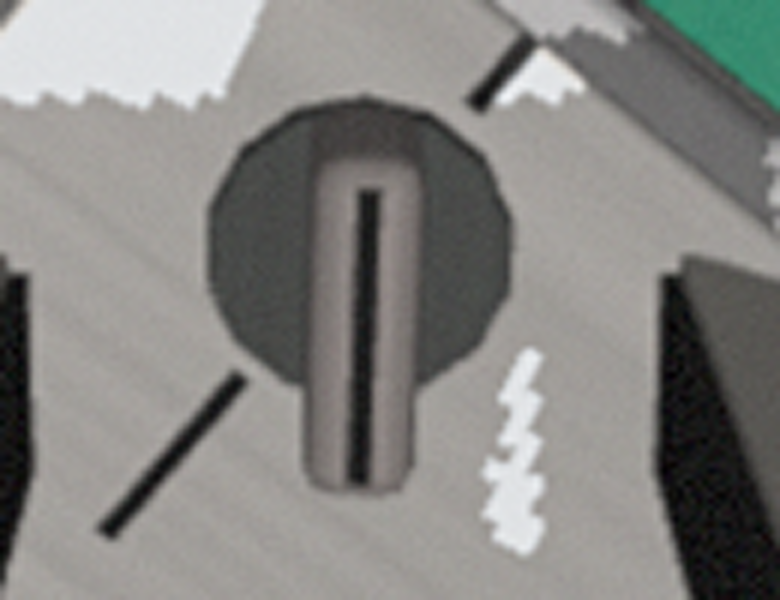

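View pics/top1.png

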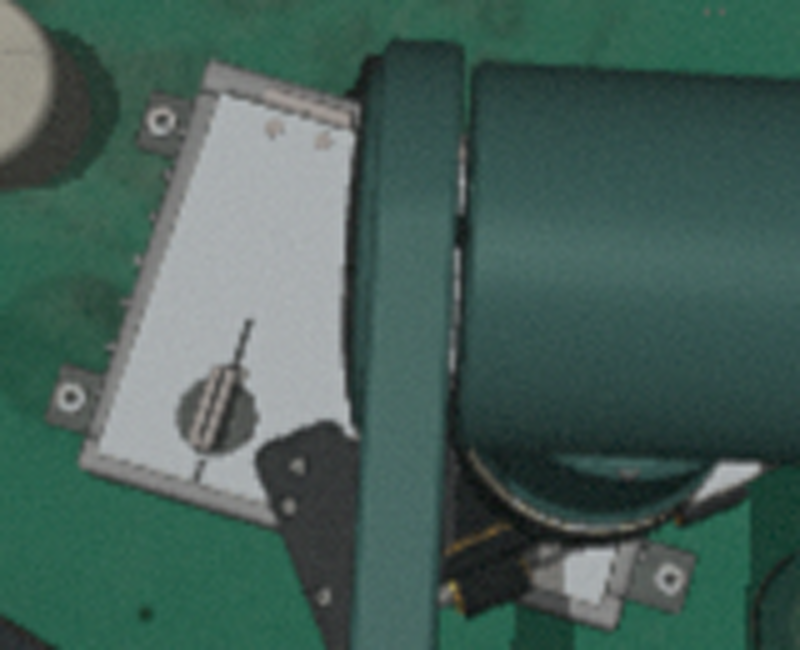

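Call:
jog_arm(
  series=[
    {"x":0.001,"y":0.006,"z":0.006,"rx":-0.8,"ry":-0.5,"rz":2},
    {"x":0,"y":0,"z":0.01,"rx":0,"ry":0,"rz":0},
    {"x":0,"y":0,"z":0,"rx":0,"ry":0,"rz":0},
    {"x":0,"y":0,"z":0,"rx":0,"ry":0,"rz":0},
  ],
)

```text
time: 7.3
tool_pos: [0.4317, 0.0613, 0.1126]
ee_rot: [-3.036, -0.078, 1.941]
wrist_force: [-0.1, 0.3, -0.0]
width: 0.0469
```

Run:
```python
from geo import *
_,n=Rt(0,.13); L=np.array([.4305,.0600,.0914])
plan(L-n*.007,1.95,.13,.0)
s=cams.snapshot("wrist"); save(s,"w8",(220,200,220,165),3.6)
```

```text
t 7.3 at [0.4317 0.0613 0.1126] goal [0.4296 0.0602 0.0845] w 0.0469 F [-0.1  0.3 -0. ]
 rotvec deg tool [-0.1 -0.  -0. ] rows>= 0.010861551741183613
 shift in current tool [-2.4  0.6 28.1] in goal tool [-2.4  0.6 28.1] mm
```

View pics/w8.png

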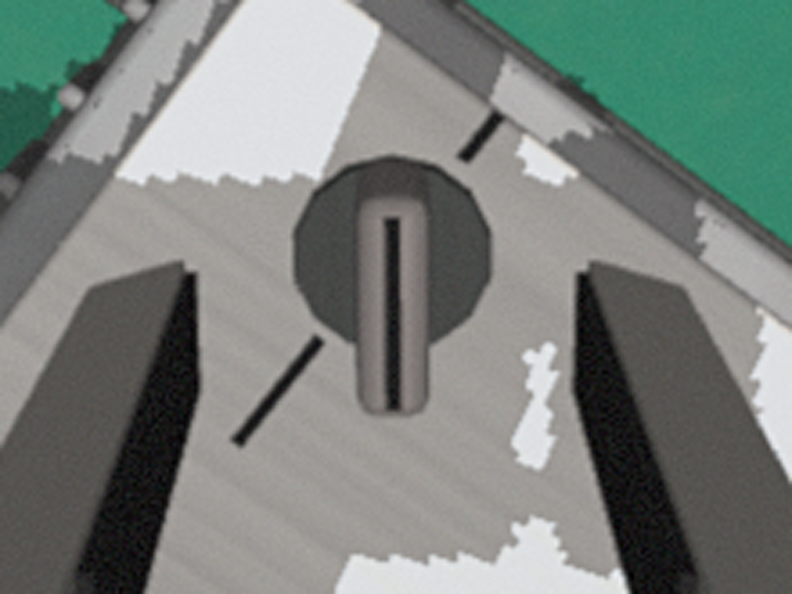

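Run:
```python
from geo import *
_,n=Rt(0,.13)
s=cams.snapshot("wrist")
T=onz(s,(220+393/3.6,200+304/3.6),.1023); C=onz(s,(220+392/3.6,200+253/3.6),.0804)
print("wing top",T,"axis from top",T-n*.018,"collar",C,C+n*.004)
plan(T-n*.018,1.95,.13)
```

```text
wing top [0.43002827 0.06160839 0.1023    ] axis from top [0.42777815 0.06222628 0.08445189] collar [0.4279257  0.06259897 0.0804    ] [0.42842572 0.06246166 0.08436625]
t 7.4 at [0.4318 0.0612 0.1127] goal [0.4278 0.0622 0.0845] w 0.0468 F [-0.8  0.   0.3]
 rotvec deg tool [-0.1 -0.  -0. ] rows>= 0.010921648176350687
 shift in current tool [ 0.2 -0.3 28.5] in goal tool [ 0.2 -0.4 28.5] mm
```

Both wing top and collar agree; straight down 27 mm.

Call:
jog_arm(
  series=[
    {"x":0.0005,"y":0,"z":0.01,"rx":0,"ry":0,"rz":0},
    {"x":0,"y":0,"z":0.009,"rx":0,"ry":0,"rz":0},
    {"x":0,"y":0,"z":0.007,"rx":0,"ry":0,"rz":0},
    {"x":0,"y":0,"z":0,"rx":0,"ry":0,"rz":0},
    {"x":0,"y":0,"z":0,"rx":0,"ry":0,"rz":0},
  ],
)

```text
time: 7.82
tool_pos: [0.4281, 0.0624, 0.0846]
ee_rot: [-3.037, -0.078, 1.941]
wrist_force: [0.0, 0.3, -0.8]
width: 0.047
```

Call:
jog_arm(
  series=[
    {"x":0,"y":0,"z":0,"rx":0,"ry":0,"rz":0},
    {"x":0,"y":0,"z":0,"rx":0,"ry":0,"rz":0},
    {"x":0,"y":0,"z":0,"rx":0,"ry":0,"rz":0},
    {"x":0,"y":0,"z":0,"rx":0,"ry":0,"rz":0},
    {"x":0,"y":0,"z":0,"rx":0,"ry":0,"rz":0},
    {"x":0,"y":0,"z":0,"rx":0,"ry":0,"rz":0},
  ],
  claw=0,
)

```text
time: 8.32
tool_pos: [0.4284, 0.0628, 0.0852]
ee_rot: [-3.037, -0.078, 1.941]
wrist_force: [-2.8, 7.3, 1.3]
width: 0.0104
```

Run:
```python
from geo import *
plan([.4278,.0622,.0845],1.303,.13)
```

```text
t 8.32 at [0.4284 0.0628 0.0852] goal [0.4278 0.0622 0.0845] w 0.0104 F [-2.8  7.3  1.3]
 rotvec deg tool [-0.  -0.  36.8] rows>= 5.136831080020796
 shift in current tool [-0.3 -0.7  0.7] in goal tool [-0.7 -0.4  0.7] mm
```

Call:
jog_arm(
  series=[
    {"x":0,"y":0,"z":0,"rx":0,"ry":0,"rz":6},
    {"x":0,"y":0,"z":0,"rx":0,"ry":0,"rz":6},
    {"x":0,"y":0,"z":0,"rx":0,"ry":0,"rz":6},
    {"x":0,"y":0,"z":0,"rx":0,"ry":0,"rz":6},
    {"x":0,"y":0,"z":0,"rx":0,"ry":0,"rz":6},
    {"x":0,"y":0,"z":0,"rx":0,"ry":0,"rz":6},
    {"x":0,"y":0,"z":0,"rx":0,"ry":0,"rz":0},
    {"x":0,"y":0,"z":0,"rx":0,"ry":0,"rz":0},
  ],
)

```text
time: 8.98
tool_pos: [0.4284, 0.0641, 0.0857]
ee_rot: [-3.011, -0.001, 1.291]
wrist_force: [0.3, 0.8, -0.8]
width: 0.0099
```

Run:
```python
from geo import *
plan([.4278,.0622,.0845],1.303,.13)
s=cams.snapshot("wrist"); save(s,"w9",(200,150,280,210),2.8)
```

```text
t 8.98 at [0.4284 0.0641 0.0857] goal [0.4278 0.0622 0.0845] w 0.0099 F [ 0.3  0.8 -0.8]
 rotvec deg tool [-0.  -0.2 -0.7] rows>= 0.10039926965573484
 shift in current tool [-2.   0.1  1.2] in goal tool [-2.   0.1  1.2] mm
```

View pics/w9.png

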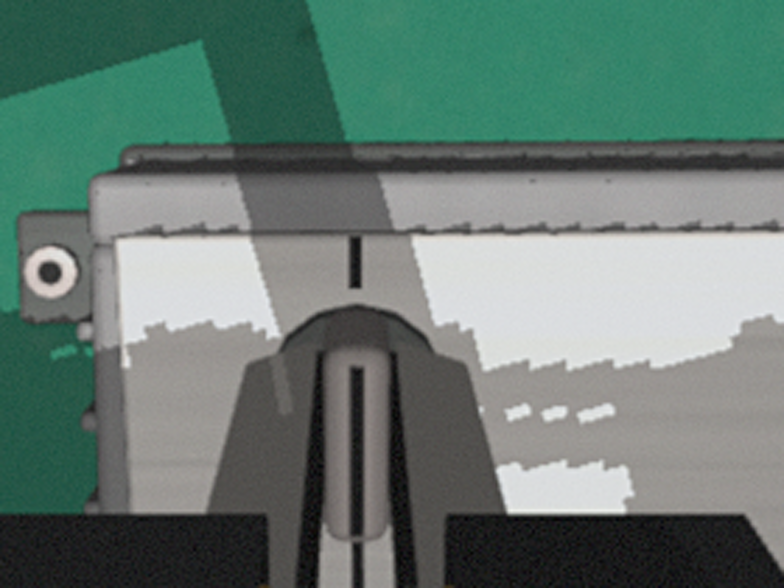

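Call:
jog_arm(
  series=[
    {"x":0,"y":0,"z":0,"rx":0,"ry":0,"rz":0},
    {"x":0,"y":0,"z":0,"rx":0,"ry":0,"rz":0},
    {"x":0,"y":0,"z":0,"rx":0,"ry":0,"rz":0},
    {"x":0,"y":0,"z":-0.02,"rx":0,"ry":0,"rz":0},
    {"x":0,"y":0,"z":-0.02,"rx":0,"ry":0,"rz":0},
    {"x":0,"y":0,"z":-0.02,"rx":0,"ry":0,"rz":0},
    {"x":0,"y":0,"z":0,"rx":0,"ry":0,"rz":0},
    {"x":0,"y":0,"z":0,"rx":0,"ry":0,"rz":0},
  ],
  claw=0.5,
)

```text
time: 9.7
tool_pos: [0.4351, 0.0616, 0.1461]
ee_rot: [-3.008, -0.001, 1.298]
wrist_force: [-0.1, -0.9, -1.5]
width: 0.0469
```

Run:
```python
from geo import *
plan([.444,.122,.09],1.303,.0,.04)
```

```text
t 9.7 at [0.4351 0.0616 0.1461] goal [0.444 0.122 0.13 ] w 0.0469 F [-0.1 -0.9 -1.5]
 rotvec deg tool [-7.7 -0.1 -0.3] rows>= 1.0700986676274185
 shift in current tool [60.5 -5.4 17.1] in goal tool [60.6 -7.3 16.1] mm
```

Call:
jog_arm(
  series=[
    {"x":0,"y":0,"z":0,"rx":-4,"ry":0,"rz":0},
    {"x":0,"y":0,"z":0,"rx":-4,"ry":0,"rz":0},
    {"x":0.02,"y":-0.0025,"z":0,"rx":0,"ry":0,"rz":0},
    {"x":0.02,"y":-0.0025,"z":0,"rx":0,"ry":0,"rz":0},
    {"x":0.02,"y":-0.0025,"z":0,"rx":0,"ry":0,"rz":0},
    {"x":0,"y":0,"z":0,"rx":0,"ry":0,"rz":0},
    {"x":0,"y":0,"z":0,"rx":0,"ry":0,"rz":0},
  ],
  claw=0,
)

```text
time: 10.28
tool_pos: [0.4398, 0.122, 0.1368]
ee_rot: [3.139, 0.003, 1.298]
wrist_force: [-0.7, 0.1, -0.4]
width: 0.0036
```

Run:
```python
from geo import *
plan([.444,.122,.059],1.303,.0,.0)
s=cams.snapshot("wrist"); save(s,"w10")
print(proj(s,[.446,.1215,.075]))
```

```text
t 10.28 at [0.4398 0.122  0.1368] goal [0.444 0.122 0.059] w 0.0036 F [-0.7  0.1 -0.4]
 rotvec deg tool [ 0.1  0.2 -0.3] rows>= 0.05022092893180276
 shift in current tool [ 1.4  3.8 77.8] in goal tool [ 1.1  4.  77.8] mm
[330.95851779 260.97858993]
```

View pics/w10.png

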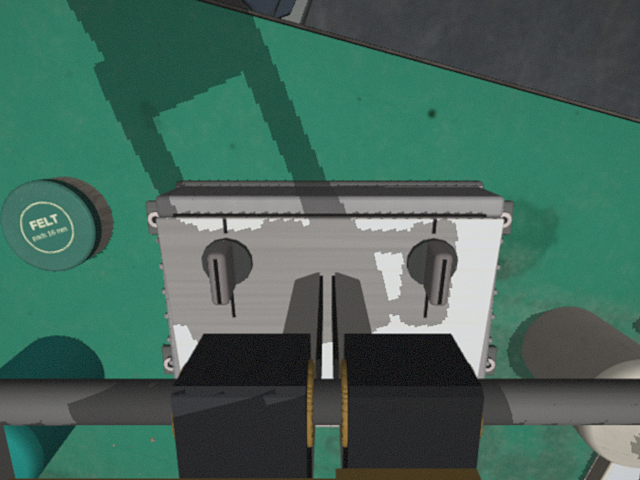

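Call:
jog_arm(
  series=[
    {"x":0.001,"y":0.003,"z":0.015,"rx":0,"ry":0,"rz":0},
    {"x":0,"y":0,"z":0.015,"rx":0,"ry":0,"rz":0},
    {"x":0,"y":0,"z":0.015,"rx":0,"ry":0,"rz":0},
    {"x":0,"y":0,"z":0.01,"rx":0,"ry":0,"rz":0},
    {"x":0,"y":0,"z":0.005,"rx":0,"ry":0,"rz":0},
    {"x":0,"y":0,"z":0.005,"rx":0,"ry":0,"rz":0},
    {"x":0,"y":0,"z":0,"rx":0,"ry":0,"rz":0},
  ],
)

```text
time: 10.92
tool_pos: [0.4431, 0.1176, 0.0681]
ee_rot: [3.14, 0.003, 1.293]
wrist_force: [0.2, 0.4, 2.4]
width: 0.0003
```

Call:
jog_arm(
  series=[
    {"x":0,"y":0,"z":0.004,"rx":0,"ry":0,"rz":0},
    {"x":0,"y":0,"z":0.004,"rx":0,"ry":0,"rz":0},
    {"x":0,"y":0,"z":0.002,"rx":0,"ry":0,"rz":0},
    {"x":0,"y":0,"z":0,"rx":0,"ry":0,"rz":0},
    {"x":0,"y":0,"z":0,"rx":0,"ry":0,"rz":0},
  ],
)

```text
time: 11.33
tool_pos: [0.4433, 0.1176, 0.0608]
ee_rot: [3.139, 0.002, 1.293]
wrist_force: [-2.8, 0.8, 4.6]
width: 0.0008
```

Call:
jog_arm(
  series=[
    {"x":0,"y":0,"z":0.003,"rx":0,"ry":0,"rz":0},
    {"x":0,"y":0,"z":0.003,"rx":0,"ry":0,"rz":0},
  ],
)

```text
time: 11.5
tool_pos: [0.4436, 0.1176, 0.0589]
ee_rot: [3.138, 0.003, 1.294]
wrist_force: [-11.6, 0.4, 27.3]
width: 0.0006
```

Call:
jog_arm(
  series=[
    {"x":0,"y":0,"z":0.003,"rx":0,"ry":0,"rz":0},
  ],
)

```text
time: 11.58
tool_pos: [0.4435, 0.1176, 0.059]
ee_rot: [3.138, 0.003, 1.294]
wrist_force: [-8.7, -1.2, 18.3]
width: 0.0003
```

Run:
```python
from geo import *
s=cams.snapshot("scene"); save(s,"s2",(170,110,200,220),2.7)
t=cams.snapshot("top"); save(t,"top2",(180,180,210,160),3.8)
o=robot.get_obs(); print(o["time"],o["tool_pos"],o["wrist_force"])
```

```text
11.6833 [0.44352983 0.11762479 0.05905083] [-8.44642356  0.80767957 18.4146802 ]
```

View pics/s2.png

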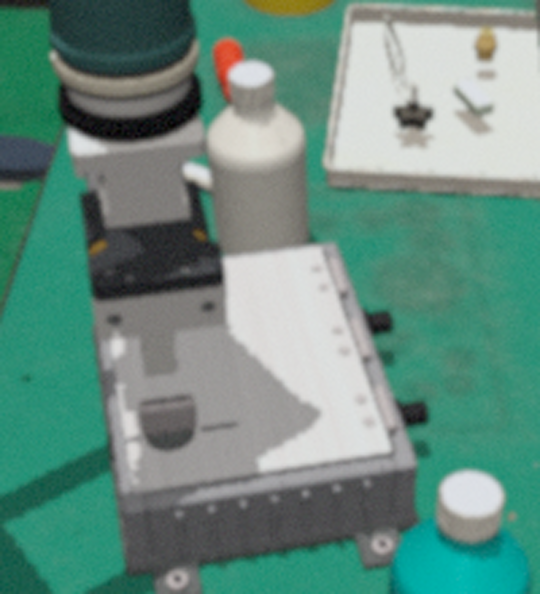

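View pics/top2.png

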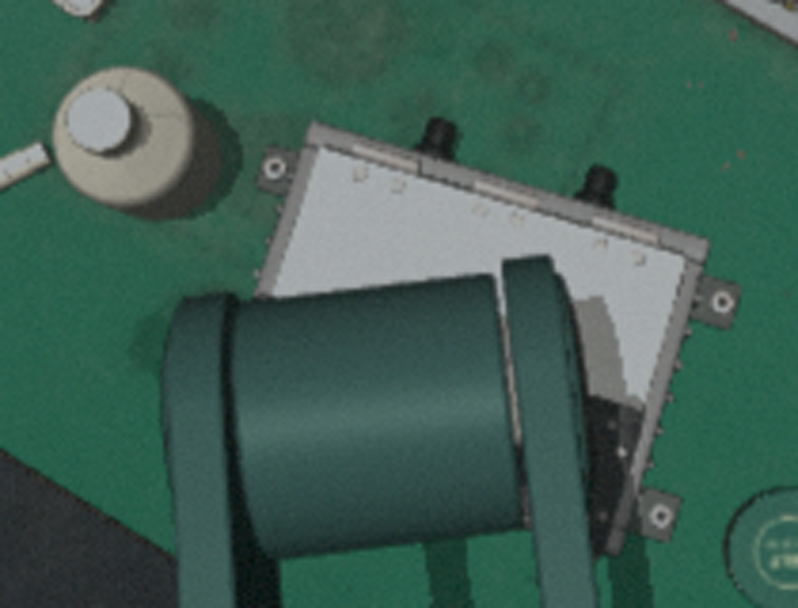

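Panel flush with the frame, right wing in line (165,425), bottle upright; force steady at about 18 N. Handing in.

Run:
```python
from bench import ticket,robot
ticket.close_job(); o=robot.get_obs(); print(o["time"],o["tool_pos"],o["wrist_force"])
```

```text
the job is handed in; nothing more can be done
the job is handed in; nothing more can be done
```

I turned both fasteners in line with their index lines, pressed the panel shut and handed the job in with the closed fingers still pressing on it. The hand-in reported no verdict.

- **Fasteners:** I gripped each wing and turned it, the left about 81° counter-clockwise and the right about 37° clockwise. The wrist pictures before and after each release showed the wings in line with their index lines. In the last picture the left wing was hidden by the arm, so its position rests on the wrist picture taken before pressing.
- **Panel:** It reached a hard stop with the fingertips at z = 0.059 m, the height given for shut, and the scene picture shows it flush with the frame. I pressed about 5 mm to the side of the intended point.
- **Force:** Just before hand-in the downward push was steady at about 18 N, after a brief 27 N as the panel seated.
- **Bottle:** The white bottle was upright and untouched in the last pictures.
- **Time:** The job took about 11.7 s.

My first two move calls were refused because I had left some fields out of the rows. Nothing moved then. The housing outline I measured missed the given size by up to 3 pixels, but the wing positions agreed between cameras to about 2–4 mm, so I corrected from the wrist pictures before each grip.

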